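Park the casting centrifuge for loading

TASK

Park the casting centrifuge for loading: pushing gently with a fingertip and never gripping any of it, turn its long beam until the nose at the crucible end points straight at the upright loading post, and leave it there. Then push the brake lever by its upright grip round towards the machine, right up to its stop. Leave the other things on the bench where they are.

Things in the scene. Friction and masses are not known exactly. Their poses are not given: they have to be found in the camera images.
- machine: The casting centrifuge, bolted to the bench. Its grey round base (radius 112 mm at the foot, drum radius 80 mm and 48 mm high) carries a beam that turns freely about a vertical axis; origin on that axis at bench height, z up. A low grey housing (22 mm high) runs 0.26 m out along the machine's own -y to the brake lever.
- beam (a joint): Angle of the beam about the vertical axis (rad): 0 with the crucible end along the machine's own +x, growing counter-clockwise seen from above. Turns either way (-6.3 to 6.3) against 0.12 N m friction; stays where it is left. The beam is a steel bar 18 mm wide, its underside 78 and top 92 mm above the bench; hub 52 mm across, 112 mm high.
- nose (a point): Tip of the nose, an 8 mm square pointer at the crucible end of the beam, 165 mm from the axis, 85 mm above the bench; moves with the beam. Inboard of it (30 to 142 mm from the axis) the beam carries an upright crucible and a lying casting ring, up to 57 mm wide, from 72 up to 135 mm high.
- weight_end (a point): Outer end of the bar, 145 mm from the axis, opposite the nose, 85 mm high; moves with the beam. Inboard of it is the round counterweight (110 to 140 mm from the axis, 46 mm across, 62 to 108 mm high) and its nut (from 103 mm). Between hub and nut (30 to 100 mm) the bare bar can be pushed on either side; nothing under it is higher than 48 mm.
- index: The loading post's foot: a flat steel strip at the base (6 mm high); fixed for the run. Its origin lies on the machine's axis at bench height and its x axis points at the post.
- post (a point): The upright loading post, a 10 mm steel pin with a pointed cap, 108 mm high, fixed 188 mm from the machine's axis (23 mm beyond the circle of the nose); this point is on its centre line 85 mm above the bench.
- brake (a joint): Angle of the brake lever about its vertical pivot (rad): 0 to 0.15 at the start, lever along the machine's own -x; grows as the lever swings towards the machine (clockwise seen from above); 0.9 at its stop, a small pin on the housing. Light friction (0.08 N m), stays where it is left.
- brake_grip (a point): Centre of the brake lever's upright grip, a black pin 15 mm across with a 22 mm ball on top (117 mm high), 80 mm from the pivot; this point is 90 mm above the bench and moves with the lever. The pin can be pushed between 45 and 95 mm height.
- brake_pivot (a point): Axis of the brake lever's pivot, 260 mm from the machine's axis towards its own -y; 42 mm above the bench; fixed for the run.
- cast_full: Bystander: plaster dental cast, 53x71x27 mm, loose on the left of the machine.
- bur_box: Bystander: flat box of burs, 63x105x47 mm, loose, behind and to the right of the machine.
- tweezers: Bystander: steel tweezers, 14x150x9 mm, lying loose in front of the machine, to the right.
- pliers: Bystander: pliers with red handles, 54x168x13 mm, lying loose in front of the machine, to the left.

How it is judged:
On the way, in this order (a step that is already met when the one before it is completed fails the run):
1. the nose of the beam points at the loading post and the beam is at rest (y of nose in the frame of index between -0.012 and 0.012 m and x of nose in the frame of index above 0.1 m and velocity of joint beam between -0.1 and 0.1 rad/s), for 0.3 s.
2. the brake lever is pushed to its stop (value of joint brake above 0.78 rad), for 0.2 s.
At the end, for the whole second after the job is handed in: The nose at the crucible end is within 12 mm, sideways, of the line from the machine's axis to the post, on the post's side; the beam is at rest; the brake lever stands at 0.78 rad or more of its 0.9 rad (all of step 1 and value of joint brake above 0.78 rad); the robot touches nothing.
It fails at once if the machine is gripped or shoved hard (more than 35 N from the fingers) (contact force between the fingers and machine above 35 N).
It fails at once if a bystander is moved more than 25 mm or lifted (distance of any of cast_full, bur_box, tweezers, pliers from where it was at the start of the episode above 0.025 m).
It also fails if it takes over 58 s, if anything falls off the work surface, if the arm or the gripper's body presses on something with over 40 N, if the wrist force passes 120 N, or if a joint passes its speed limit or range.

ROBOT

A 6-joint arm with a two-finger parallel gripper is mounted at the origin on a cart in front of the work surface, level with it; the furniture and walls round the work are solid. World frame = base frame: x ahead of the robot, y to its left, z up, the work surface at z = 0. Lengths are in m, angles in rad, forces in N, time in s.
With the tool pointing down it reaches from about 0.325 to 0.75 m from the base axis. Payload 7.6 kg.
Tool frame: the origin (TCP) lies at the very end of the fingers, on their centre line; the grasp point (between the pads) lies 19 mm behind it; z points along the fingers, y is the line along which they close (so a half turn about z gives the same grasp; the last joint's range is limited). The gripper opens to 85 mm and grips with 20 to 120 N. Pads are 22 mm wide; open, the fingers measure 114 mm over their backs; the gripper's body (76 mm by 85 mm) begins 54 mm behind the grasp point. The pads swing forward as they close: fully open they stand 13 mm farther back than shut.
Start: joints at [1.17, 0.052, 1.401, -0, 1.689, -0.07], TCP at [0.171, 0.497, 0.231] pointing down, gripper open.
Joint ranges: [-2.9, 2.9], [-0.91, 2.17], [0.12, 2.37], [-1.06, 4.2], [0.26, 2.73], [-2.93, 2.93]. Speed limits (rad/s): [2.57, 2.57, 3.01, 3.14, 3.14, 3.14].

INTERFACE

Orientations are given as a unit quaternion [x, y, z, w].
In Python, from bench import arm, eyes gives the robot as it stands.
- The arm moves only by the tool arm_command, never from a script. Its argument "series" is a list of rows, each a list of 4 numbers: the shift along the tool's x, y, z in units of 0.3 m (1.0 is 0.3 m), then the turn about the tool's z in units of pi rad (1.0 is pi rad). A call has 1 to 20 rows; each row is the pose to reach, as a shift and turn from the pose commanded when the call began, along the tool's axes at that moment, turning the shorter way round; what a row does not reach only later rows make up. A row lasts 1/8 s, in which the tool goes at most 62.5 mm and 10.7 degrees, less where a joint would pass 70% of its speed; a pose out of reach is approached as far as the arm can. A call with a number of a shift or a turn outside -1 to 1 is refused whole. A call with a gripper value outside its range is refused whole. "fingers" is the gripper command: -1 is fully open, 1 is shut, values between are in proportion, set as the call begins (left out, the last holds). The fingers move at their own pace and stop on an object; "newtons" is the grip in N (left out, the last holds). Time passes only in rows, so rows that repeat a pose let the fingers close. It gives the time, the measured TCP pose, the force, the opening and the grip force at its end, in the units of the state.
- arm.state(): the state, without advancing time (a new reading comes with each control period).
- eyes.snapshot(name): name is "side" or "top"; returns (picture, depth): 384x512x3 uint8, red, green, blue; 384x512 float32, m along the optical axis (not along the pixel's ray), 0 where there is no reading.
- eyes.camera_model(name): a dict with "vertical_fov" (degrees; the focal length in pixels is half the picture's height over the tangent of half this angle, whatever the lens; pixels are square), "cx", "cy" (the principal point, pixels), "distortion" ([k1, k2, p1, p2, k3] as OpenCV has them; the pictures are not rectified), "R" (3x3) and "t" (3): a world point X has camera coordinates R X + t. Camera axes: x right, y down, z forward; pixel columns grow to the right and rows downward; lengths in m; the calibration is good to about 2 mm. A picture is of the moment at which its call begins. camera_model takes no time and is no camera call.
- arm.close_job(): hands the job in; it is judged then, once.
The state is a dict: "time_s": time; "joints": joint angles; "dq": joint speeds; "effort": joint torques, N m; "position": TCP position; "orientation": TCP orientation; "wrist_force": force on the tool from outside, world axes, zero at the start; "wrist_torque": the same for the moment, N m; "grip_width": finger opening in m; "grasp_force": force on a finger pad.
Only numpy, scipy, OpenCV 4.12 (cv2) and the standard library are available. Lean on these libraries where they do the work, as an engineer would, in place of code of your own. Each camera call takes 0.05 s, during which the arm holds its last target. There are 200 camera calls.

## Working session

There is one attempt and no reset: what is moved stays moved. The work goes in short steps, Python scripts to look and compute and a tool call to move; the robot and the scene stay as the last step left them, time stands still between calls to the robot, and variables do not carry over. Pictures are saved under pics/ and viewed, at most 13 in all, crops included, and the job is handed in when it is done.

Besides the shell and the picture viewer there is one more tool, called after "Call:" by a JSON object that holds its "method" and its "body". arm_command: Moves the arm, as the interface text tells. Shifts and turns lie within -1 to 1; 1 stands for 0.3 m of shift or pi rad of turn. Its arguments: {"type":"object","properties":{"series":{"type":"array","items":{"type":"array","items":{"type":"number","minimum":-1,"maximum":1}}},"fingers":{"type":"number"},"newtons":{"type":"number"}},"required":["series"]}

```bash
mkdir -p pics; cat > h.py <<'E'
import numpy as np, cv2
from bench import arm, eyes
def K(m):
    f=192/np.tan(np.radians(m["vertical_fov"])/2)
    return np.array([[f,0,m["cx"]],[0,f,m["cy"]],[0,0,1.]])
def ray(name,u,v):
    m=eyes.camera_model(name);R=np.array(m["R"]);t=np.array(m["t"])
    p=cv2.undistortPoints(np.array([[[u,v]]],float),K(m),np.array(m["distortion"]))[0,0]
    return -R.T@t, R.T@np.array([p[0],p[1],1])
def onz(name,u,v,z):
    c,d=ray(name,u,v); return c+d*(z-c[2])/d[2]
def cloud(name,D):
    m=eyes.camera_model(name);R=np.array(m["R"]);t=np.array(m["t"])
    h,w=D.shape;uv=np.stack(np.meshgrid(np.arange(w),np.arange(h)),-1).reshape(-1,1,2).astype(float)
    p=cv2.undistortPoints(uv,K(m),np.array(m["distortion"])).reshape(h,w,2)
    P=np.dstack([p,np.ones((h,w))])*D[...,None]
    return (P-t)@R
E
python3 - <<'E'
from h import *
for n in("top","side"):
    p,D=eyes.snapshot(n); np.savez(n+"0.npz",p=p,D=D)
    cv2.imwrite(f"pics/{n}0.png",cv2.resize(p[...,::-1],(768,576),interpolation=cv2.INTER_CUBIC))
    m=eyes.camera_model(n);print(n,m, -np.array(m["R"]).T@m["t"])
print(arm.state())
E
```

```text
top {'vertical_fov': 49.97695106981272, 'cx': 257.9732566470723, 'cy': 187.9482964771589, 'distortion': array([-0.02419049,  0.        ,  0.        ,  0.        ,  0.        ]), 'R': array([[-0.01236705, -0.9995659 ,  0.02674085],
       [-0.99785362,  0.01061719, -0.06461759],
       [ 0.06430563, -0.02748258, -0.99755175]]), 't': array([0.09193727, 0.57475056, 1.02553154])} [0.50870647 0.11397938 1.05770129]
side {'vertical_fov': 44.35329794572697, 'cx': 252.96271889939428, 'cy': 189.05159554953687, 'distortion': array([-0.00553209,  0.        ,  0.        ,  0.        ,  0.        ]), 'R': array([[ 0.88405028, -0.46738664,  0.00219591],
       [-0.20139391, -0.38516291, -0.90060537],
       [ 0.4217767 ,  0.79573819, -0.4346322 ]]), 't': array([-0.44169403,  0.23138632,  0.7592148 ])} [ 0.11686042 -0.72145666  0.53933689]
{'time_s': 0.1, 'joints': array([ 1.16969965e+00,  5.27536148e-02,  1.40157687e+00, -2.39305156e-05,
        1.68860286e+00, -7.03481439e-02]), 'dq': array([-0.0005603 , -0.00229793, -0.00148994, -0.00136078, -0.00065807,
       -0.00225628]), 'effort': array([ 1.38359803e-03, -3.82585859e+01, -3.60983813e+01, -3.17120043e-05,
        4.80926319e-03,  8.69517919e-06]), 'position': array([0.17040301, 0.49630644, 0.23059059]), 'orientation': array([ 1.64622844e-01,  9.86356360e-01, -6.54584081e-04, -1.45001784e-04]), 'wrist_force': array([-0.33674815, -0.03954166, -0.15541741]), 'wrist_torque': array([0.02643491, 0.07080787, 0.0358701 ]), 'grasp_force': 0.0, 'grip_width': 0.08530659875634479}
```

View pics/top0.png

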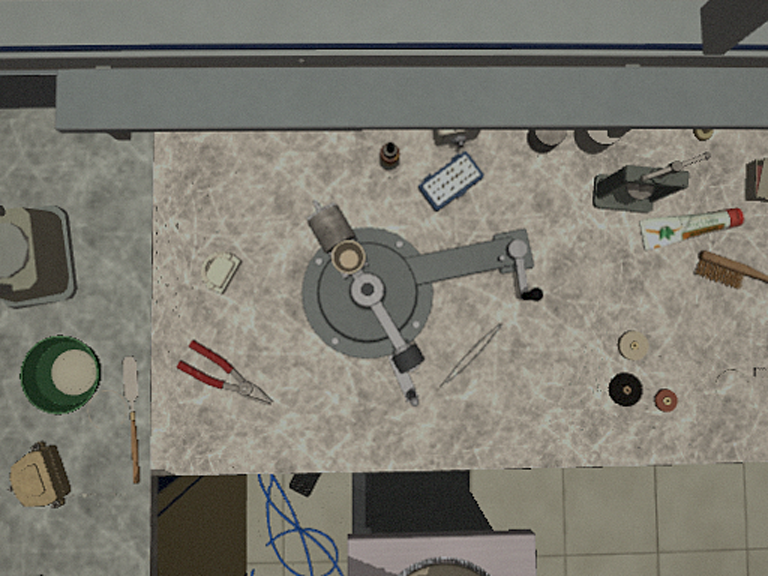

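View pics/side0.png

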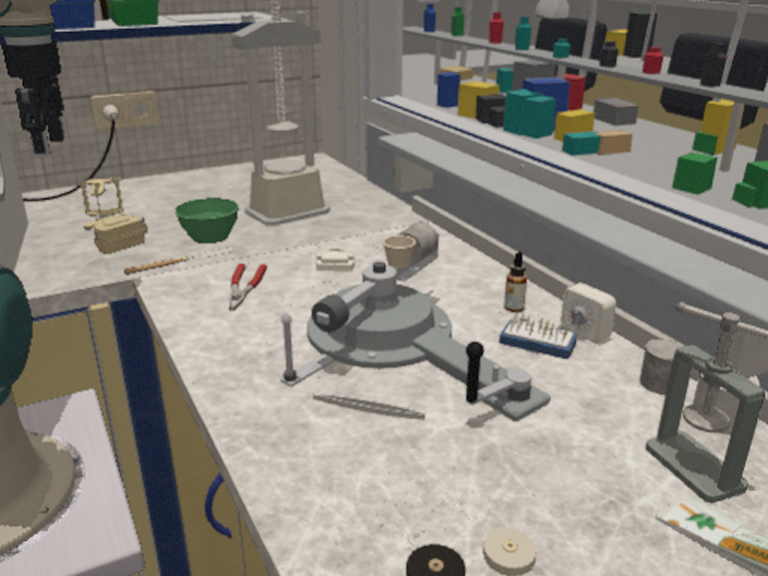

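The top view shows (in 768-wide pixels) the hub at (368,290), nose tip at about (317,203), counterweight at (408,357), post at about (412,398), brake pivot at (517,248) and grip ball at (533,295). In the side view the post top is at (286,318), its foot at (291,378), the grip ball at (475,350) and the hub top at (379,268). The nose has to turn by about half a turn.

```bash
python3 - <<'E'
from h import *
s=1.5
hub=onz("top",368/s,290/s,.112);nose=onz("top",317/s,203/s,.085);ball=onz("top",533/s,295/s,.117)
piv=onz("top",517/s,248/s,.06)
print("hub",hub,"side",onz("side",379/s,266/s,.112));print("ball",ball,"side",onz("side",475/s,350/s,.112));print("piv",piv,np.linalg.norm((piv-hub)[:2]),np.linalg.norm((ball-piv)[:2]))
print("nose",nose,np.linalg.norm((nose-hub)[:2]))
for z,sv in((.106,(286,318)),(.0,(291,379))):
    p=onz("side",sv[0]/s,sv[1]/s,z);print("post",z,p,np.linalg.norm((p-hub)[:2]))
print("post top view .108",onz("top",412/s,398/s,.108), "foot", onz("top",412/s,398/s,0.006))
cw=onz("top",408/s,355/s,.108);print("cw",cw)
p=np.load("top0.npz")["p"]
c=p[120:280,190:370,::-1]
cv2.imwrite("pics/crop.png",cv2.resize(c,None,fx=4.4,fy=3.7*4.4/4.4*1.0,interpolation=cv2.INTER_CUBIC) if 0 else cv2.resize(c,(666,592),interpolation=cv2.INTER_CUBIC))
D=np.load("top0.npz")["D"];P=cloud("top",D)
m=(P[...,2]>.06)&(P[...,2]<.16)&(P[...,0]>.25)&(P[...,0]<.8)&(P[...,1]<.4)&(P[...,1]>-.2)
n,l,st,ce=cv2.connectedComponentsWithStats(m.astype(np.uint8))
for i in range(1,n):
    if st[i,4]>3: q=P[l==i];print(st[i],q.mean(0),q.min(0),q.max(0))
E
```

```text
hub [0.55758179 0.11712724 0.112     ] side [0.55871357 0.11368395 0.112     ]
ball [ 0.54683554 -0.13603984  0.117     ] side [ 0.54700243 -0.14814692  0.112     ]
piv [ 0.62634811 -0.12693136  0.06      ] 0.25356144524666746 0.08003257982832913
nose [0.6981262  0.19671587 0.085     ] 0.16151495217178397
post 0.106 [0.38387499 0.03768298 0.106     ] 0.19101163332877982
post 0.0 [0.39196238 0.05594374 0.        ] 0.1765593688529158
post top view .108 [0.39213226 0.05180926 0.108     ] foot [0.37961193 0.04513205 0.006     ]
cw [0.45748583 0.05698238 0.108     ]
[224  87   4   1   4] [0.79264354 0.15867412 0.15717045] [0.79241366 0.15542816 0.15531071] [0.79321358 0.16198653 0.15788739]
[369  86   5   1   5] [ 0.79344191 -0.16763204  0.15907431] [ 0.79324093 -0.17197885  0.15814295] [ 0.79373694 -0.16299276  0.15970614]
[253  95  13  14 107] [0.78204939 0.08132616 0.07776277] [0.77010889 0.06652949 0.06007755] [0.79747693 0.09606445 0.10338425]
[ 205  133   78  116 2052] [0.57777953 0.13029028 0.10887668] [0.43048469 0.03259293 0.06033037] [0.7028304  0.20834391 0.13781558]
[349 191  13  10  90] [ 0.54979886 -0.13918246  0.10546395] [ 0.53940404 -0.15117612  0.06344254] [ 0.56050375 -0.13052895  0.11940477]
[273 264   6   7  34] [0.38748873 0.04956286 0.09799909] [0.38046933 0.04356176 0.061264  ] [0.39319616 0.05521059 0.10830548]
```

View pics/crop.png

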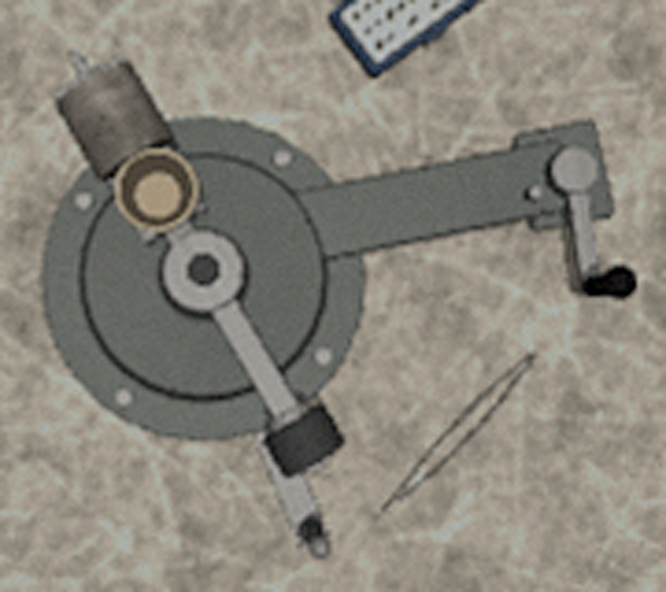

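Call:
{"method": "arm_command", "body": {"series": [[-0.17, -0.106, 0, -0.026], [-0.34, -0.212, 0, -0.052], [-0.51, -0.318, 0, -0.079], [-0.685, -0.424, 0, -0.1052], [-0.685, -0.424, 0, -0.1052], [-0.685, -0.424, 0, -0.1052]], "fingers": 1, "newtons": 20}}

```text
time_s: 0.85
position: [0.3234, 0.3096, 0.2311]
orientation: [0.001, 1.0, 0.0, -0.0]
wrist_force: [0.0, -0.1, 0.1]
grip_width: -0.0001
grasp_force: 0.0
```

```bash
python3 - <<'E'
from h import *
s=3.7
f=lambda u,v,z: onz("top",190+u/s-.36,120+v/s-.36,z)
hub=f(203,269,.112);post=f(318,548,.106);foot=f(310,525,.006);nose=f(74,56,.085);cw=f(325,415,.108)
ang=lambda p:np.degrees(np.arctan2(p[1]-hub[1],p[0]-hub[0]))
for n,p in dict(hub=hub,post=post,foot=foot,nose=nose,piv=f(575,168,.06),ball=f(622,281,.117)).items():print(n,p,ang(p),np.linalg.norm((p-hub)[:2]))
from scipy.spatial.transform import Rotation as Ro
S=arm.state();print(S["position"],Ro.from_quat(S["orientation"]).as_matrix().round(3),S["joints"],S["grip_width"],S["time_s"])
E
```

```text
hub [0.55988157 0.11900619 0.112     ] 0.0 0.0
post [0.38636479 0.04964874 0.106     ] -158.2126144426126 0.1868650087115033
foot [0.3892158  0.04814664 0.006     ] -157.45202583826566 0.18479145961710353
nose [0.69950208 0.20073363 0.085     ] 30.342746642574767 0.16178151509173105
piv [ 0.62705042 -0.12788709  0.06      ] -74.78067659824914 0.25586704998021687
ball [ 0.54926303 -0.14172602  0.117     ] -92.33213111036633 0.2609483546081841
[0.3233505  0.30961467 0.23107975] [[-1.     0.001 -0.001]
 [ 0.001  1.     0.   ]
 [ 0.001  0.    -1.   ]] [ 6.80891197e-01 -1.69165461e-01  1.61353275e+00  4.66786036e-04
  1.69761425e+00 -8.88437615e-01] -0.00011670247649310387 0.85
```

Call:
{"method": "arm_command", "body": {"series": [[-0.13, -0.156, 0, 0], [-0.26, -0.312, 0, 0], [-0.39, -0.468, 0, 0], [-0.51, -0.623, 0, 0], [-0.51, -0.623, 0.12, 0], [-0.51, -0.623, 0.24, 0], [-0.51, -0.623, 0.36, 0], [-0.51, -0.623, 0.46, 0], [-0.51, -0.623, 0.55, 0], [-0.51, -0.623, 0.55, 0], [-0.51, -0.623, 0.55, 0]]}}

```text
time_s: 2.22
position: [0.4769, 0.1236, 0.0674]
orientation: [-0.001, 1.0, 0.0, 0.001]
wrist_force: [0.2, -0.5, 0.7]
grip_width: 0.0
grasp_force: 0.0
```

```bash
python3 - <<'E'
from h import *
p,D=eyes.snapshot("side");cv2.imwrite("pics/side1.png",cv2.resize(p[140:290,150:370,::-1],(792,540),interpolation=cv2.INTER_CUBIC))
print(arm.state()["position"])
# push path (finger centre), angle of finger about hub, radius 70
h=np.array([.559,.1185]);p0=np.array([.476,.123])
for a in range(-176,10,9):
    q=h+.072*np.array([np.cos(np.radians(a)),np.sin(np.radians(a))]);d=q-p0
    print(a,q.round(3),[round(-d[0]/.3,3),round(d[1]/.3,3)])
E
```

```text
[0.47724236 0.1234315  0.06780722]
-176 [0.487 0.113] [np.float64(-0.037), np.float64(-0.032)]
-167 [0.489 0.102] [np.float64(-0.043), np.float64(-0.069)]
-158 [0.492 0.092] [np.float64(-0.054), np.float64(-0.105)]
-149 [0.497 0.081] [np.float64(-0.071), np.float64(-0.139)]
-140 [0.504 0.072] [np.float64(-0.093), np.float64(-0.169)]
-131 [0.512 0.064] [np.float64(-0.119), np.float64(-0.196)]
-122 [0.521 0.057] [np.float64(-0.149), np.float64(-0.219)]
-113 [0.531 0.052] [np.float64(-0.183), np.float64(-0.236)]
-104 [0.542 0.049] [np.float64(-0.219), np.float64(-0.248)]
-95 [0.553 0.047] [np.float64(-0.256), np.float64(-0.254)]
-86 [0.564 0.047] [np.float64(-0.293), np.float64(-0.254)]
-77 [0.575 0.048] [np.float64(-0.331), np.float64(-0.249)]
-68 [0.586 0.052] [np.float64(-0.367), np.float64(-0.238)]
-59 [0.596 0.057] [np.float64(-0.4), np.float64(-0.221)]
-50 [0.605 0.063] [np.float64(-0.431), np.float64(-0.199)]
-41 [0.613 0.071] [np.float64(-0.458), np.float64(-0.172)]
-32 [0.62 0.08] [np.float64(-0.48), np.float64(-0.142)]
-23 [0.625 0.09 ] [np.float64(-0.498), np.float64(-0.109)]
-14 [0.629 0.101] [np.float64(-0.51), np.float64(-0.073)]
-5 [0.631 0.112] [np.float64(-0.516), np.float64(-0.036)]
4 [0.631 0.124] [np.float64(-0.516), np.float64(0.002)]
```

View pics/side1.png

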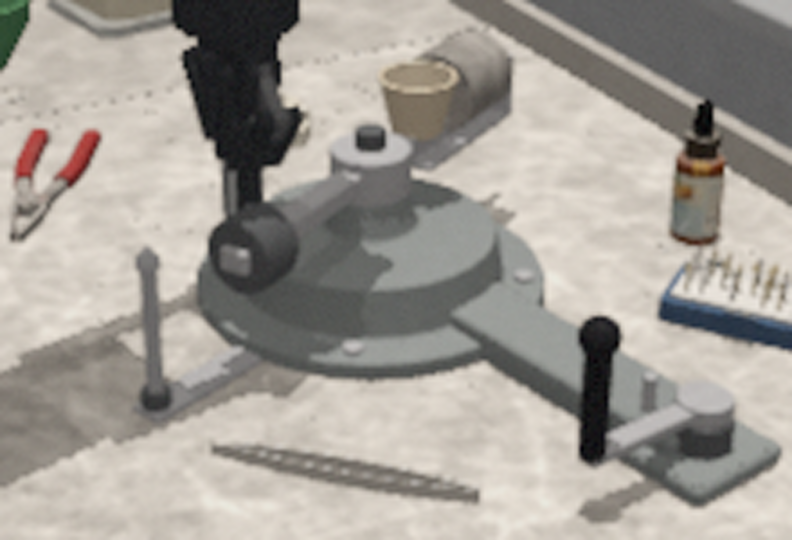

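The fingertip hangs beside the bare bar, on its far side between hub and counterweight (crop pixel about (245,190)). I push anticlockwise along an arc.

Call:
{"method": "arm_command", "body": {"series": [[-0.02, -0.015, 0, 0], [-0.037, -0.032, 0, 0], [-0.04, -0.045, 0, 0], [-0.042, -0.057, 0, 0], [-0.043, -0.069, 0, 0], [-0.048, -0.087, 0, 0], [-0.054, -0.105, 0, 0], [-0.062, -0.122, 0, 0], [-0.071, -0.139, 0, 0], [-0.081, -0.154, 0, 0], [-0.093, -0.169, 0, 0], [-0.106, -0.183, 0, 0], [-0.119, -0.196, 0, 0], [-0.134, -0.208, 0, 0], [-0.149, -0.219, 0, 0], [-0.166, -0.228, 0, 0], [-0.183, -0.236, 0, 0], [-0.201, -0.243, 0, 0], [-0.219, -0.248, 0, 0], [-0.219, -0.248, 0, 0]]}}

```text
time_s: 4.78
position: [0.5428, 0.0478, 0.0664]
orientation: [0.0, 1.0, -0.0, 0.0]
wrist_force: [-0.9, 0.2, -0.2]
grip_width: -0.0004
grasp_force: 0.0
```

```bash
python3 - <<'E'
from h import *
p,D=eyes.snapshot("top");cv2.imwrite("pics/top1.png",cv2.resize(p[120:280,190:370,::-1],(666,592),interpolation=cv2.INTER_CUBIC))
S=arm.state();print(S["position"],S["wrist_force"])
h=np.array([.559,.1185]);p0=S["position"][:2]
for a in np.arange(-100,10,4.5):
    q=h+.072*np.array([np.cos(np.radians(a)),np.sin(np.radians(a))]);d=q-p0
    print(a,[float(round(-d[0]/.3,3)),float(round(d[1]/.3,3))])
E
```

```text
[0.54257733 0.04791473 0.06644419] [ 0.67155599 -0.65387633  0.03731177]
-100.0 [-0.013, -0.001]
-95.5 [-0.032, -0.004]
-91.0 [-0.051, -0.005]
-86.5 [-0.069, -0.004]
-82.0 [-0.088, -0.002]
-77.5 [-0.107, 0.001]
-73.0 [-0.125, 0.006]
-68.5 [-0.143, 0.012]
-64.0 [-0.16, 0.02]
-59.5 [-0.177, 0.028]
-55.0 [-0.192, 0.039]
-50.5 [-0.207, 0.05]
-46.0 [-0.221, 0.063]
-41.5 [-0.234, 0.076]
-37.0 [-0.246, 0.091]
-32.5 [-0.257, 0.106]
-28.0 [-0.267, 0.123]
-23.5 [-0.275, 0.14]
-19.0 [-0.282, 0.157]
-14.5 [-0.287, 0.175]
-10.0 [-0.291, 0.194]
-5.5 [-0.294, 0.212]
-1.0 [-0.295, 0.231]
3.5 [-0.294, 0.25]
8.0 [-0.292, 0.269]
```

View pics/top1.png

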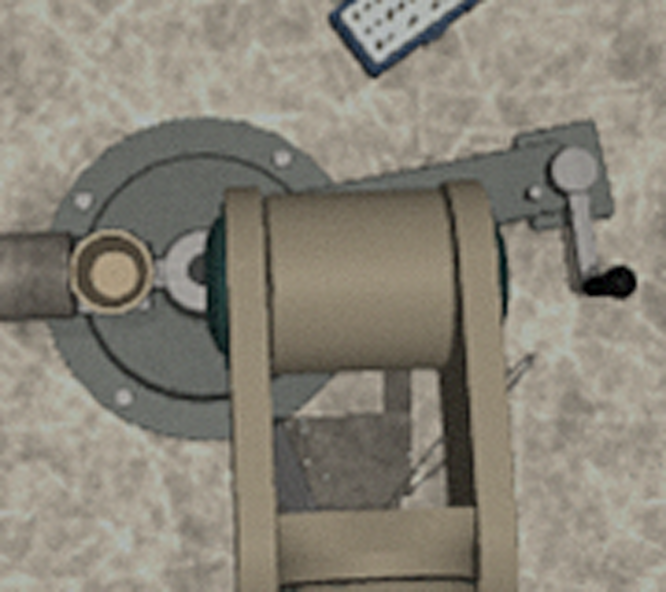

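The beam has turned to about -90° at the weight end (crucible at (112,272), level with the hub at (203,269)). I carry on, stopping short of the post line.

Call:
{"method": "arm_command", "body": {"series": [[-0.02, -0.002, 0, 0], [-0.037, -0.005, 0, 0], [-0.056, -0.005, 0, 0], [-0.074, -0.004, 0, 0], [-0.093, -0.002, 0, 0], [-0.112, 0.003, 0, 0], [-0.13, 0.008, 0, 0], [-0.148, 0.014, 0, 0], [-0.165, 0.023, 0, 0], [-0.181, 0.031, 0, 0], [-0.196, 0.042, 0, 0], [-0.211, 0.053, 0, 0], [-0.225, 0.067, 0, 0], [-0.238, 0.081, 0, 0], [-0.249, 0.096, 0, 0], [-0.26, 0.111, 0, 0], [-0.27, 0.13, 0, 0], [-0.277, 0.145, 0, 0], [-0.283, 0.16, 0, 0], [-0.283, 0.16, 0, 0]]}}

```text
time_s: 7.32
position: [0.6274, 0.0968, 0.0664]
orientation: [-0.0, 1.0, 0.0, 0.0]
wrist_force: [0.4, -0.4, -0.4]
grip_width: 0.0001
grasp_force: 0.0
```

```bash
python3 - <<'E'
from h import *
o=[]
p,D=eyes.snapshot("top");o.append(cv2.resize(p[140:290,190:300,::-1],(396,540),interpolation=cv2.INTER_CUBIC))
p,D=eyes.snapshot("side");o.append(cv2.resize(p[140:290,180:290,::-1],(396,540),interpolation=cv2.INTER_CUBIC))
cv2.imwrite("pics/both2.png",np.hstack(o))
S=arm.state();print(S["position"],S["wrist_force"])
E
```

```text
[0.62725251 0.09639469 0.06641033] [ 0.4632121  -0.19033678  0.50867385]
```

View pics/both2.png

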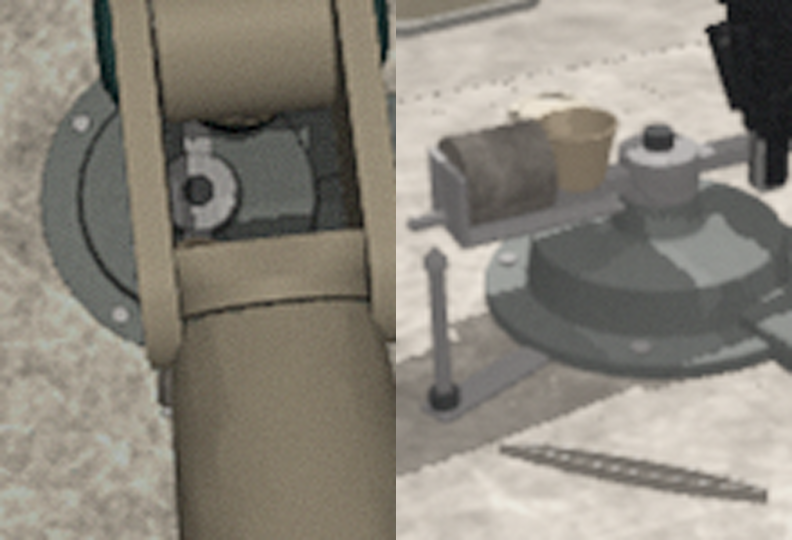

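```bash
python3 - <<'E'
from h import *
g=lambda u,v,z: onz("side",180+(u-396)/3.6-.36,140+v/3.6-.36,z)
hub=g(658,131,.112);a=lambda p,h=hub:np.degrees(np.arctan2(p[1]-h[1],p[0]-h[0]))
for n,p in dict(hub=hub,nose=g(411,220,.085),post=g(435,283,.085),posttop=g(434,252,.107),foot=g(443,402,.005)).items():print(n,p,a(p),np.linalg.norm((p-hub)[:2]),a(p,[.559,.1185]))
E
```

```text
hub [0.56149643 0.12013525 0.112     ] 0.0 0.0 33.226163896954624
nose [0.40194715 0.12775471 0.085     ] 177.26584958461459 0.15973112109244353 176.6276091714929
post [0.38718355 0.05052836 0.085     ] -158.2321091085588 0.18769682779623606 -158.41594475971564
posttop [0.38590625 0.04531943 0.107     ] -156.92201825076646 0.19086466150824835 -157.08233233411394
foot [0.38888773 0.05466589 0.005     ] -159.22858881982592 0.18460769299114857 -159.43155090132072
```

The top half is hidden by the arm. In the side half the nose tip is at crop (411,220), i.e. 177°, and the post reads 201.8° in both views. I push on about 19° more, slowly.

Call:
{"method": "arm_command", "body": {"series": [[-0.003, 0.008, 0, 0], [-0.004, 0.015, 0, 0], [-0.006, 0.024, 0, 0], [-0.008, 0.034, 0, 0], [-0.01, 0.043, 0, 0], [-0.011, 0.052, 0, 0], [-0.012, 0.061, 0, 0], [-0.012, 0.068, 0, 0], [-0.012, 0.074, 0, 0], [-0.012, 0.079, 0, 0], [-0.012, 0.079, 0, 0], [-0.012, 0.079, 0, 0]]}}

```text
time_s: 8.93
position: [0.6308, 0.1201, 0.0664]
orientation: [0.0, 1.0, 0.0, 0.0]
wrist_force: [0.3, -0.7, 0.4]
grip_width: 0.0001
grasp_force: 0.2
```

```bash
python3 - <<'E'
from h import *
p,D=eyes.snapshot("side");cv2.imwrite("pics/s3.png",cv2.resize(p[170:270,170:290,::-1],(720,600),interpolation=cv2.INTER_CUBIC))
S=arm.state();print(S["position"],S["wrist_force"])
E
```

```text
[0.63078158 0.12004743 0.06641702] [ 0.06353366  0.00903522 -0.20843434]
```

View pics/s3.png

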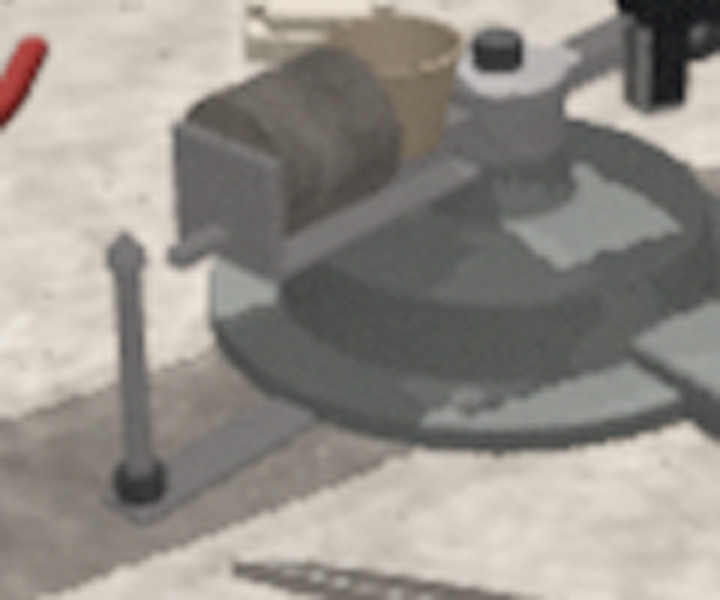

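```bash
python3 - <<'E'
from h import *
g=lambda u,v,z: onz("side",170+u/6-.42,170+v/6-.42,z)
for h in ([.559,.1185],[.5615,.1201]):
  for n,p in dict(nose=g(180,252,.085),noseTop=g(177,245,.089),post=g(129,298,.085)).items():
    d=p[:2]-h;print(n,p,np.degrees(np.arctan2(d[1],d[0]))%360,np.hypot(*d))
S=arm.state();d=S["position"][:2]-[.559,.1185];print(np.degrees(np.arctan2(d[1],d[0])))
E
```

```text
nose [0.41338759 0.0677977  0.085     ] 199.19813796314713 0.15418721095349025
noseTop [0.4117376  0.06588654 0.089     ] 199.66063878638502 0.15637899827389853
post [0.38679817 0.0462437  0.085     ] 202.76303914744182 0.18674700240935221
nose [0.41338759 0.0677977  0.085     ] 199.44943617049643 0.1570758269441984
noseTop [0.4117376  0.06588654 0.089     ] 199.9000786627232 0.15927296125707188
post [0.38679817 0.0462437  0.085     ] 202.9165187924216 0.18967203858134213
1.2349576352799463
```

Nose tip at crop (180,251), so about 199.5° against about 202° for the post. I need around 2.5° (3 mm) more, then back off and look.

Call:
{"method": "arm_command", "body": {"series": [[0, 0.003, 0, 0], [0, 0.006, 0, 0], [0, 0.009, 0, 0], [0, 0.011, 0, 0], [0, 0.011, 0, 0], [0, 0.011, 0, 0], [0, 0.0, 0, 0], [0, -0.03, 0, 0], [0, -0.06, 0, 0], [0, -0.06, -0.15, 0], [0, -0.06, -0.3, 0], [0, -0.06, -0.45, 0], [0, -0.06, -0.55, 0], [0.1, -0.2, -0.55, 0], [0.2, -0.35, -0.55, 0], [0.2, -0.5, -0.55, 0], [0.2, -0.65, -0.55, 0], [0.2, -0.8, -0.55, 0], [0.2, -0.8, -0.55, 0]]}}

```text
time_s: 11.35
position: [0.5701, -0.1234, 0.2311]
orientation: [0.002, 1.0, -0.0, -0.0]
wrist_force: [-0.5, -0.2, -0.1]
grip_width: 0.0004
grasp_force: 0.0
```

```bash
python3 - <<'E'
from h import *
p,D=eyes.snapshot("side");q,D=eyes.snapshot("top");np.savez("f.npz",p=p,q=q)
a=cv2.resize(p[180:260,170:250,::-1],(400,400),interpolation=cv2.INTER_CUBIC)
b=cv2.resize(q[170:280,220:300,::-1],(400,550),interpolation=cv2.INTER_CUBIC)
cv2.imwrite("pics/f.png",np.hstack([np.vstack([a,np.zeros((150,400,3),np.uint8)]),b]))
S=arm.state();print(S["position"],S["wrist_force"])
E
```

```text
[ 0.57045958 -0.1204619   0.23126782] [ 0.13036892 -0.7654527   0.23763903]
```

View pics/f.png

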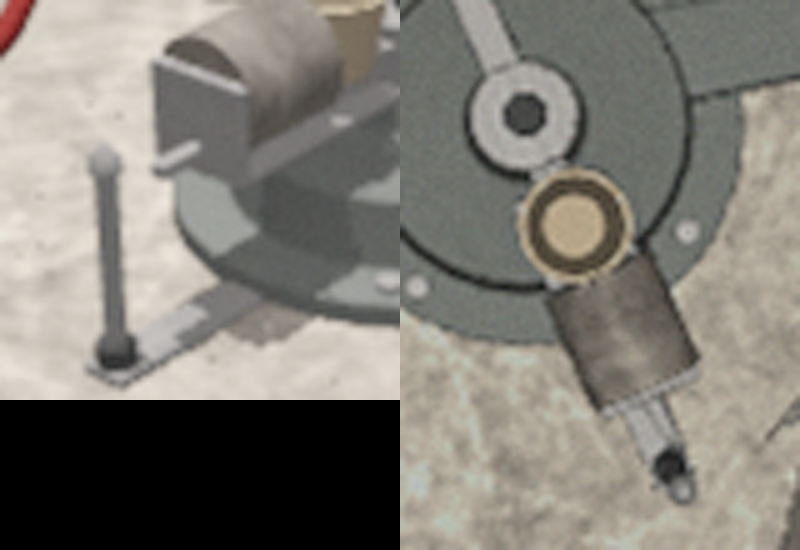

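```bash
python3 - <<'E'
from h import *
g=lambda u,v,z: onz("side",170+u/5-.4,180+v/5-.4,z)
k=lambda u,v,z: onz("top",220+(u-400)/5-.4,170+v/5-.4,z)
A=lambda p,h:(round(float(np.degrees(np.arctan2(p[1]-h[1],p[0]-h[0]))%360),2),round(float(np.hypot(*(p-h)[:2])),4))
hub=k(525,114,.112);print(hub)
print("top: cruc",A(k(576,226,.13),hub),"post",A(k(684,490,.106),hub),"ringend",A((k(602,412,.09)+k(699,362,.09))/2,hub))
for h in (hub,np.array([.5615,.1201,0])): print("side nose",A(g(157,168,.085),h),"post",A(g(103,193,.085),h),A(g(102,158,.107),h))
p=np.array([0.6250,-.1275]);print("ball now",onz("side",475/1.5,350/1.5,.106))
E
```

```text
[0.55974736 0.11878907 0.112     ]
top: cruc (203.53, 0.0563) post (202.31, 0.1871) ringend (204.22, 0.1394)
side nose (201.83, 0.1577) post (201.41, 0.1858) (204.18, 0.1934)
side nose (202.03, 0.1598) post (201.59, 0.1879) (204.32, 0.1956)
ball now [ 0.55304181 -0.1400974   0.106     ]
```

The nose agrees with the post line within 1–2° in both views (side crop: nose tip (157,168), post top (103,158); top half: ring and post in line with the hub), well inside the 4° allowed. Next is the brake: pivot at about (0.627,-0.130), grip at about (0.550,-0.141).

Call:
{"method": "arm_command", "body": {"series": [[0.02, -0.08, 0, 0], [0.04, -0.16, 0, 0], [0.067, -0.233, 0, 0], [0.067, -0.233, 0, 0], [0.067, -0.233, 0.12, 0], [0.067, -0.233, 0.24, 0], [0.067, -0.233, 0.36, 0], [0.067, -0.233, 0.48, 0], [0.067, -0.233, 0.563, 0], [0.067, -0.233, 0.563, 0], [0.067, -0.233, 0.563, 0]]}}

```text
time_s: 12.82
position: [0.5515, -0.1895, 0.0639]
orientation: [-0.0, 1.0, -0.0, 0.001]
wrist_force: [0.4, -1.0, 0.7]
grip_width: -0.0002
grasp_force: 0.0
```

```bash
python3 - <<'E'
from h import *
p,D=eyes.snapshot("side");cv2.imwrite("pics/s5.png",cv2.resize(p[180:300,270:390,::-1],(600,600),interpolation=cv2.INTER_CUBIC))
S=arm.state();print(S["position"],S["wrist_force"])
E
```

```text
[ 0.55163088 -0.18975121  0.06426144] [-0.33730089 -0.44206105 -0.25691266]
```

View pics/s5.png

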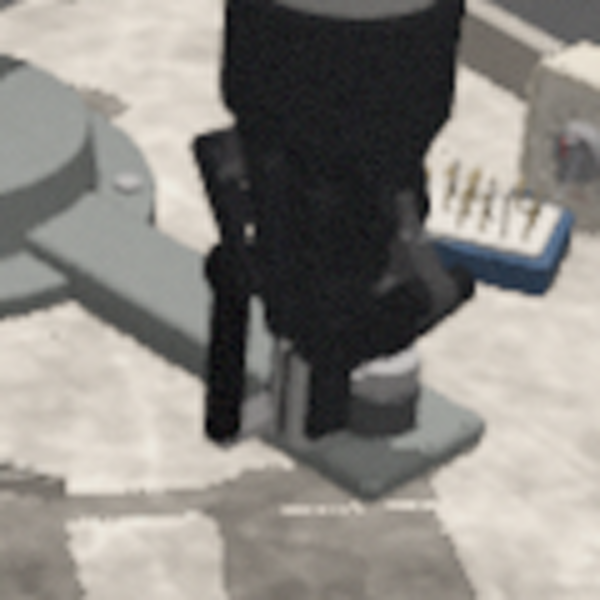

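Fingertip at crop (300,435) stands clear on the far side of the black grip pin (220,350). The gripper's knuckles, at (215,160) and (460,290), may be near ball height, so I check their height by depth.

```bash
python3 - <<'E'
from h import *
p,D=eyes.snapshot("side");P=cloud("side",D)
for u,v in((215,150),(210,180),(220,250),(215,275),(220,350),(245,200),(245,235),(260,260),(280,330),(300,350),(300,425),(320,360),(350,330),(410,320),(440,305),(460,290),(470,275)):
    print(u,v,P[180+v//5,270+u//5].round(3))
E
```

```text
215 150 [ 0.542 -0.14   0.155]
210 180 [ 0.539 -0.142  0.146]
220 250 [ 0.538 -0.151  0.123]
215 275 [ 0.539 -0.149  0.111]
220 350 [ 0.544 -0.147  0.078]
245 200 [ 0.547 -0.153  0.141]
245 235 [0.677 0.018 0.003]
260 260 [ 0.532 -0.182  0.137]
280 330 [ 0.54  -0.186  0.11 ]
300 350 [ 0.538 -0.199  0.11 ]
300 425 [ 0.543 -0.198  0.077]
320 360 [ 0.543 -0.204  0.107]
350 330 [ 0.539 -0.223  0.131]
410 320 [ 0.541 -0.247  0.148]
440 305 [ 0.55  -0.25   0.152]
460 290 [ 0.559 -0.249  0.154]
470 275 [ 0.741 -0.059  0.005]
```

The links sit at 0.13 m and higher, just above the ball. I raise the tip 13 mm for margin and push.

Call:
{"method": "arm_command", "body": {"series": [[0.01, 0.0, -0.043, 0], [0.01, 0.03, -0.043, 0], [0.01, 0.06, -0.043, 0], [0.01, 0.075, -0.043, 0], [0.008, 0.09, -0.043, 0], [0.006, 0.105, -0.043, 0], [0.004, 0.12, -0.043, 0], [0.002, 0.135, -0.043, 0], [0.0, 0.15, -0.043, 0], [-0.003, 0.165, -0.043, 0], [-0.006, 0.18, -0.043, 0], [-0.01, 0.195, -0.043, 0], [-0.015, 0.21, -0.043, 0], [-0.02, 0.222, -0.043, 0], [-0.025, 0.234, -0.043, 0], [-0.03, 0.244, -0.043, 0], [-0.033, 0.25, -0.043, 0], [-0.033, 0.25, -0.043, 0]]}}

```text
time_s: 15.18
position: [0.5606, -0.1148, 0.0753]
orientation: [0.0, 1.0, 0.0, 0.0]
wrist_force: [-0.4, -0.1, -0.9]
grip_width: -0.0001
grasp_force: 0.0
```

```bash
python3 - <<'E'
from h import *
p,D=eyes.snapshot("side");cv2.imwrite("pics/s6.png",cv2.resize(p[180:300,270:390,::-1],(600,600),interpolation=cv2.INTER_CUBIC))
S=arm.state();print(S["position"],S["wrist_force"])
E
```

```text
[ 0.5605462  -0.11490986  0.07529301] [ 0.08486278  0.32048954 -0.13221809]
```

View pics/s6.png

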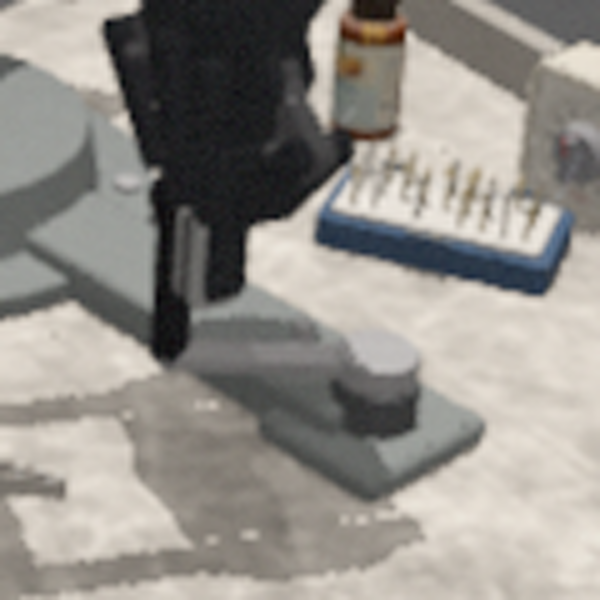

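The lever has swung towards the machine (pin at crop (170,300), lever at (250,355)). Small steps from here until the force rises.

Call:
{"method": "arm_command", "body": {"series": [[-0.004, 0.006, 0, 0], [-0.006, 0.012, 0, 0], [-0.008, 0.018, 0, 0], [-0.01, 0.022, 0, 0], [-0.01, 0.022, 0, 0]]}}

```text
time_s: 15.85
position: [0.5636, -0.1084, 0.0754]
orientation: [0.0, 1.0, -0.0, 0.0]
wrist_force: [1.6, -2.3, 0.1]
grip_width: 0.0
grasp_force: 0.9
```

Call:
{"method": "arm_command", "body": {"series": [[-0.002, 0.003, 0, 0], [-0.003, 0.006, 0, 0], [-0.003, 0.006, 0, 0]]}}

```text
time_s: 16.23
position: [0.5645, -0.1067, 0.0754]
orientation: [0.0, 1.0, -0.0, 0.0]
wrist_force: [1.8, -2.1, 0.1]
grip_width: -0.0003
grasp_force: 1.2
```

Call:
{"method": "arm_command", "body": {"series": [[-0.001, 0.003, 0, 0], [-0.002, 0.006, 0, 0], [-0.002, 0.006, 0, 0]]}}

```text
time_s: 16.6
position: [0.565, -0.1048, 0.0754]
orientation: [0.0, 1.0, 0.0, 0.0]
wrist_force: [2.5, -2.6, 0.7]
grip_width: -0.0002
grasp_force: 1.4
```

```bash
python3 - <<'E'
from h import *
p,D=eyes.snapshot("side");P=cloud("side",D)
S=arm.state();print(S["position"],S["wrist_force"])
# dark pin pixels between 50 and 70 mm high, below the finger
m=(P[...,2]>.052)&(P[...,2]<.073)&(p.max(2)<45)&(P[...,0]>.5)&(P[...,0]<.6)&(P[...,1]>-.17)&(P[...,1]<-.04)
q=P[m].mean(0)[:2]+np.array([.42,.8])/.9*.006
for piv in ([.627,-.128],[.628,-.132]):
  d=q-piv; print(m.sum(),q,np.hypot(*d), np.radians(195.2)-np.arctan2(d[1],d[0])%(2*np.pi))
E
```

```text
[ 0.56495058 -0.10482392  0.07533793] [ 1.65827411 -2.83996063 -0.06611522]
45 [ 0.56751428 -0.07927005] 0.07689706626436743 0.9516215254071412
45 [ 0.56751428 -0.07927005] 0.08024319167745472 0.9822906206295601
```

Call:
{"method": "arm_command", "body": {"series": [[-0.001, 0.004, 0, 0], [-0.002, 0.008, 0, 0], [-0.002, 0.008, 0, 0]]}}

```text
time_s: 17.02
position: [0.5652, -0.1042, 0.0754]
orientation: [0.001, 1.0, -0.001, -0.0]
wrist_force: [0.7, -9.9, 0.3]
grip_width: -0.0001
grasp_force: 5.1
```

At the stop: 10 N and no further motion. I back off and retreat.

Call:
{"method": "arm_command", "body": {"series": [[0, -0.01, 0, 0], [0.01, -0.04, 0, 0], [0.03, -0.1, 0, 0], [0.03, -0.15, 0, 0], [0.03, -0.15, -0.15, 0], [0.03, -0.15, -0.3, 0], [0.03, -0.15, -0.45, 0], [0.03, -0.15, -0.55, 0], [0.03, -0.3, -0.55, 0], [0.03, -0.45, -0.55, 0], [0.03, -0.45, -0.55, 0], [0.03, -0.45, -0.55, 0], [0.03, -0.45, -0.55, 0]]}}

```text
time_s: 18.65
position: [0.5566, -0.2367, 0.2404]
orientation: [-0.0, 1.0, 0.0, 0.0]
wrist_force: [-0.1, 0.3, -0.4]
grip_width: -0.0001
grasp_force: 0.0
```

```bash
python3 - <<'E'
from h import *
q,D=eyes.snapshot("top")
cv2.imwrite("pics/end.png",cv2.resize(q[120:280,190:370,::-1],(666,592),interpolation=cv2.INTER_CUBIC))
S=arm.state();print(S["position"],S["wrist_force"],S["time_s"])
E
```

```text
[ 0.55665081 -0.23663865  0.24050645] [ 0.20876061  0.20383258 -0.00735656] 18.7
```

View pics/end.png

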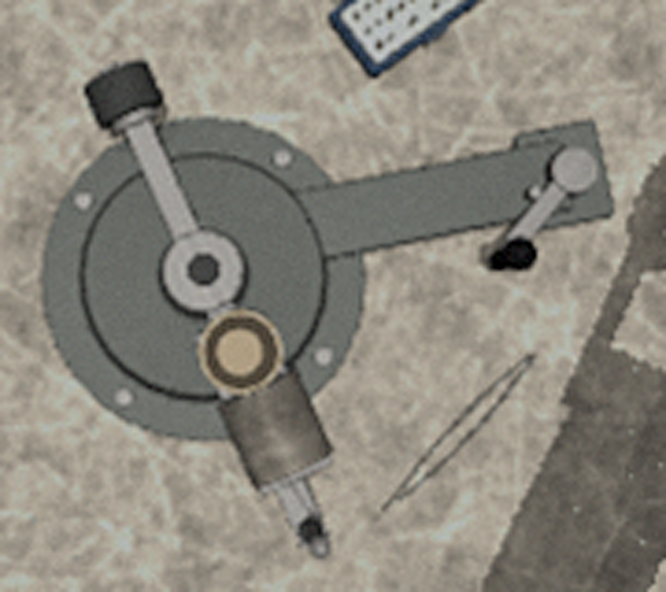

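The lever lies against its stop pin (535,190), and the ring end points at the post (315,545). One last check of the beam angle from the counterweight side.

```bash
python3 - <<'E'
from h import *
f=lambda u,v,z: onz("top",190+u/3.7-.36,120+v/3.7-.36,z)
A=lambda a,b:np.degrees(np.arctan2(*(b-a)[1::-1]))
h=f(203,269,.112)
print("bar",A(f(187,234,.092),f(139,124,.092)),"cw",A(h,f(121,84,.1)),"post",A(h,f(318,548,.106))+180,"cruc",A(h,f(240,351,.13))+180)
E
```

```text
bar 22.948244736619028 cw 23.188838412617994 post 21.78738555738741 cruc 23.335938633557817
```

Beam about 23.1° against 21.8–22.5° for the post: some 2–4 mm sideways at the nose, within the 12 mm.

```bash
python3 -c "
from bench import arm
print(arm.close_job())"
```

```text
the job is handed in; nothing more can be done
None
```

I've handed the job in: by camera the nose points about 1° (2–4 mm) off the post line, against the 12 mm allowed, the brake lever is against its stop, and the arm is clear; the bystanders weren't touched, and the judge's result wasn't shown.

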